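# Wedge the rocking balance slab

## Robot

A 6-joint arm with a two-finger parallel gripper is mounted at the origin on a cart in front of the work surface, level with it; the furniture and walls round the work are solid. World frame = base frame: x ahead of the robot, y to its left, z up, the work surface at z = 0. Lengths are in m, angles in rad, forces in N, time in s.
With the tool pointing down it reaches from about 0.3 to 0.75 m from the base axis. Payload 8.5 kg.
Tool frame: the origin (TCP) lies at the very end of the fingers, on their centre line; the grasp point (between the pads) lies 19 mm behind it; z points along the fingers, y is the line along which they close (so a half turn about z gives the same grasp; the last joint's range is limited). The gripper opens to 85 mm and grips with 20 to 120 N. Pads are 22 mm wide; open, the fingers measure 114 mm over their backs; the gripper's body (76 mm by 85 mm) begins 54 mm behind the grasp point. The pads swing forward as they close: fully open they stand 13 mm farther back than shut.
Start: joints at [-1.444, 0.381, 1.297, -0, 1.464, -0.215], TCP at [0.184, -0.518, 0.231] pointing down, gripper open.
Joint ranges: [-3.11, 3.11], [-0.89, 2.33], [0.22, 2.48], [-1.42, 4.56], [0.17, 2.85], [-2.88, 2.88]. Speed limits (rad/s): [2.39, 2.39, 3.14, 3.14, 3.14, 3.14].

## Interface

Orientations are given as a unit quaternion [w, x, y, z].
In Python, from rig import ctrl, viewer, workorder gives the robot as it stands.
- The arm moves only by the shell command python3 -m jog 'ROWS' [FORCE]. ROWS is a JSON object of lists of equal length, an entry for each row: "travel": the shift along the tool's x, y, z in mm, a list of three; "twist": the turn, a rotation vector about the tool's x, y, z in degrees, a list of three; "hand": the opening, from 0 (shut) to 1 (fully open). A call has 1 to 5 rows; each row is the pose to reach, as a shift and turn from the pose commanded when the call began, along the tool's axes at that moment; what a row does not reach only later rows make up. A row lasts 1/12 s, in which the tool goes at most 41.7 mm and 7.16 degrees, less where a joint would pass 70% of its speed; a pose out of reach is approached as far as the arm can. A call with a gripper value outside its range is refused whole. The fingers move at their own pace and stop on an object; FORCE is the grip in N (left out, the last holds). Time passes only in rows, so rows that repeat a pose let the fingers close. It gives the time, the measured TCP pose, the force, the opening and the grip force at its end, in the units of the state.
- ctrl.observe(): the state, without advancing time (a new reading comes with each control period).
- viewer.snapshot(name): name is "scene" or "top" or "wrist"; returns a dict with "color" (420x560x3 uint8, red, green, blue), "range_z" (420x560 float32, m along the optical axis (not along the pixel's ray), 0 where there is no reading), "camera_matrix" (3x3 intrinsics, pixels), "distortion" ([k1, k2, p1, p2, k3] as OpenCV has them; the pictures are not rectified), "extrinsics" (4x4, takes a point from camera to world coordinates); the wrist camera has in their place "tool_from_camera" (4x4, takes a point from camera to tool coordinates, whose origin is the TCP and whose axes are the flange's). Camera axes: x right, y down, z forward; pixel columns grow to the right and rows downward; lengths in m; the calibration is good to about 2 mm. A picture is of the moment at which its call begins: read the wrist's pose just before it.
- workorder.finish_job(): hands the job in; it is judged then, once.
Trained networks look in a picture, given as the dict that the camera call returned (one of the last four; its "shot" number tells which), for a name from the list of things; names that differ only in an ending like _2 or _b are one class to them, and where a whole thing is asked for, a point or a joint stands for the part that bears it (a point fixed in the world has none). Each returns a list of dicts, best first, with "conf" (0 to 1); they miss things now and then, are a little off and sometimes report something else, mostly with a low value. They report only what shows in the picture. A call takes as long as a camera call.
- viewer.find_in(picture, name): "box" ([left, top, right, bottom] in pixels, round what is visible of it).
- viewer.mark_of(picture, name): "at" ([column, row] in pixels: a listed point, or the origin of a listed thing).
The state is a dict: "clock": time; "q": joint angles; "qd": joint speeds; "tau": joint torques, N m; "tcp_pos": TCP position; "tool_rot": TCP orientation; "contact_force": force on the tool from outside, world axes, zero at the start; "ft_torque": the same for the moment, N m; "gripper_width": finger opening in m; "grasp_force": force on a finger pad.
Only numpy, scipy, OpenCV 4.12 (cv2) and the standard library are available. Lean on these libraries where they do the work, as an engineer would, in place of code of your own. Each camera call takes 0.05 s, during which the arm holds its last target. There are 200 camera calls.

## Task

The stone balance slab on the bench rocks, because the foot under the corner with the round steel cap does not reach the bench. Push the wooden wedge along the bench with the fingertips, thin end first, squarely under the middle of that short foot until it just bears and the slab no longer rocks, without shifting or raising the slab; prove it by pressing down on the steel cap with the fingertips for a moment (if it still dips, push the wedge further and press again), then move clear. Push and press only: do not pinch, lift or carry anything, and leave the other things on the bench alone.

Things in the scene. Friction and masses are not known exactly. Their poses are not given: they have to be found in the camera images.
- slab: Cream-white stone balance slab, loose, 2.2 kg: plate 150 (its x) x 180 (its y) x 28 mm, top 50 mm above the bench, on four round steel feet (22 mm diameter, at x = +-55, y = +-70 mm) whose ends are domed. Origin: centre of the outline at bench level; z up, +x away from the robot. Two low steel bars (top at 64 mm) form a locating corner at the far left
- foot (a point): Point at bench level under the centre of the short foot, slab frame x = -55, y = -70 mm (near right corner). This seized foot ends 5 to 8 mm above the bench, unknown how much; the other three stand on it. At rest the slab is level; about 1.5 N down on the cap tips it about the diagonal until this foot touches the bench; let go, it tips back
- cap (a point): Centre of the top of the round steel cap (24 mm diameter, 4 mm high), fixed on the slab's top right above the short foot, slab frame x = -55, y = -70 mm; 54 mm above the bench when the slab is level
- wedge: Loose pale wooden wedge, 60 g, 90 mm long (its x), 50 mm wide, 15 mm high at the blunt end (-x), falling evenly to 2 mm at the thin end (+x). Origin: centre of the flat underside; z up. It starts in front of the short foot, thin end roughly towards it, but up to 45 mm off its line and 0.3 rad askew
- wedge_tip (a point): Middle of the thin end's lower edge (wedge frame x = +45 mm). The wedge bears when it is as thick under the foot's near edge (slab x = -66 mm) as the gap, that is with this end 20 to 42 mm past that edge; pushed on, it resists with several newtons and begins to raise the slab
- wedge_back (a point): Middle of the blunt end's lower edge (wedge frame x = -45 mm); push here
- eyepiece: Bystander: black and white microscope eyepiece standing on its barrel, 34 mm diameter, 50 mm high, in front of the slab left of the wedge; origin under its centre
- coverslips: Bystander: small flat carton 54 x 53 x 20 mm, near the robot, left of the wedge; origin under its centre
- petri: Bystander: lidded petri dish 60 mm diameter, 13 mm high, behind the slab; origin under its centre
- beaker: Bystander: glass beaker 63 mm diameter, 75 mm high, behind the slab at the right; origin under its centre

How it is judged:
On the way, in this order (a step that is already met when the one before it is completed fails the run):
1. the wedge's thin end is under the short foot (x of wedge_tip in the frame of slab above -0.06 m and y of wedge_tip in the frame of slab between -0.085 and -0.055 m), for 0.1 s.
2. the fingertips press the cap with 4 N or more for 0.3 s and it does not dip more than 1.5 mm (contact force between the fingers and slab above 4 N and horizontal distance between the grasp point and cap below 0.025 m and contact force between the fingers and wedge below 0.2 N and height (world z) of cap between 0.0525 and 0.0565 m), for 0.3 s.
At the end, for the whole second after the job is handed in: The wedge's thin end is 6 to 56 mm past the short foot's near edge and within 15 mm of the foot's centre line; the cap is 52.5 to 56.5 mm above the bench and the slab level within 0.025 rad; the slab has not shifted more than 20 mm from its start; all is at rest (all of step 1 and x of wedge_tip in the frame of slab below -0.01 m and height (world z) of cap between 0.0525 and 0.0565 m and angle between slab's own z axis and vertical below 0.025 rad and distance of slab from where it was at the start of the episode below 0.02 m and linear speed of each of wedge, slab below 0.01 m/s); the robot touches nothing.
It fails at once if the wedge is pinched between the fingers or rammed: they bear on it with over 30 N (contact force between the fingers and wedge above 30 N).
It fails at once if the wedge is lifted or tipped (height (world z) of wedge above 0.015 m or angle between wedge's own z axis and vertical above 0.25 rad).
It fails at once if the slab is lifted (height (world z) of slab above 0.015 m or angle between slab's own z axis and vertical above 0.15 rad).
It fails at once if a bystander is moved more than 25 mm or lifted (distance of any of eyepiece, coverslips, petri, beaker from where it was at the start of the episode above 0.025 m).
It also fails if it takes over 61 s, if anything falls off the work surface, if the arm or the gripper's body presses on something with over 40 N, if the wrist force passes 120 N, or if a joint passes its speed limit or range.

## Working session

There is one attempt and no reset: what is moved stays moved. The work goes in short steps, Python scripts to look and compute and a shell command to move; the robot and the scene stay as the last step left them, time stands still between calls to the robot, and variables do not carry over. Pictures are saved under pics/ and viewed, at most 10 in all, crops included, and the job is handed in when it is done.

```bash
mkdir -p pics; ls; cat > h.py <<'E'
import numpy as np, cv2
from rig import ctrl, viewer, workorder
from scipy.spatial.transform import Rotation as R
def quat(q): return R.from_quat([q[1],q[2],q[3],q[0]])
def cam(p):
    if 'extrinsics' in p: return np.array(p['extrinsics'])
    T=np.eye(4); s=p['st']; T[:3,:3]=quat(s['tool_rot']).as_matrix(); T[:3,3]=s['tcp_pos']
    return T@np.array(p['tool_from_camera'])
def snap(n):
    s=ctrl.observe(); p=viewer.snapshot(n)
    if n=='wrist': p['st']=s
    return p
def ray(p,px):
    u=cv2.undistortPoints(np.array([[px]],float),np.array(p['camera_matrix']),np.array(p['distortion']))[0,0]
    T=cam(p); return T[:3,3],T[:3,:3]@np.array([u[0],u[1],1.])
def onz(p,px,z):
    o,d=ray(p,px); return o+d*(z-o[2])/d[2]
def dep(p,px):
    o,d=ray(p,px); c,r=int(round(px[0])),int(round(px[1])); w=p['range_z'][max(r-1,0):r+2,max(c-1,0):c+2]
    w=w[w>0]; return o+d*np.median(w) if len(w) else None
def proj(p,X):
    T=np.linalg.inv(cam(p)); r,_=cv2.Rodrigues(T[:3,:3])
    return cv2.projectPoints(np.array(X,float).reshape(-1,1,3),r,T[:3,3],np.array(p['camera_matrix']),np.array(p['distortion']))[0][:,0]
def tri(rays):
    A=np.zeros((3,3));b=np.zeros(3)
    for o,d in rays:
        d=d/np.linalg.norm(d);M=np.eye(3)-np.outer(d,d);A+=M;b+=M@o
    return np.linalg.solve(A,b)
def save(p,f): cv2.imwrite('pics/'+f,cv2.cvtColor(p['color'],cv2.COLOR_RGB2BGR))
E
python3 - <<'E'
from h import *
np.set_printoptions(precision=4,suppress=True)
s=ctrl.observe();print(s['clock'],s['tcp_pos'],s['tool_rot'],s['contact_force'])
ps={n:snap(n) for n in('scene','top')}
for n,p in ps.items(): save(p,n+'0.png')
Z=dict(slab=0,foot=0,cap=.054,wedge=0,wedge_tip=0,wedge_back=0,eyepiece=0,coverslips=0,petri=0,beaker=0)
for k,z in Z.items():
    rs=[]
    for n,p in ps.items():
        m=viewer.mark_of(p,k)
        if m: a=m[0]['at']; rs.append(ray(p,a)); print(k,n,a,m[0]['conf'],onz(p,a,z),dep(p,a))
    if len(rs)==2: print('   tri',tri(rs))
cv2.imwrite('pics/both.png',cv2.resize(np.hstack([cv2.cvtColor(ps[n]['color'],cv2.COLOR_RGB2BGR) for n in ps]),(800,300)))
E
```

```text
pics
0.0 [ 0.1843 -0.5179  0.2307] [-0.0007  0.9854  0.1701  0.0001] [-0.5125 -0.1307 -0.7059]
slab scene [263.5, 222.1] 0.62 [0.6144 0.3237 0.    ] [0.5708 0.3412 0.0485]
slab top [259.3, 191.4] 0.63 [0.6092 0.3326 0.    ] [0.5991 0.3298 0.0483]
   tri [0.6054 0.3298 0.0117]
foot scene [293.6, 222.7] 0.82 [0.58   0.2558 0.    ] [0.55   0.2708 0.0347]
foot top [293.9, 206.0] 0.84 [0.5746 0.2458 0.    ] [0.5655 0.2474 0.0521]
   tri [ 0.5777  0.2506 -0.001 ]
cap scene [296.6, 210.4] 0.9 [0.5677 0.2543 0.054 ] [0.5688 0.2538 0.0528]
cap top [293.7, 202.8] 0.78 [0.5728 0.2481 0.054 ] [0.573  0.248  0.0528]
   tri [0.5752 0.249  0.0448]
wedge top [299.9, 248.3] 0.92 [0.4705 0.229  0.    ] [0.4701 0.2293 0.0063]
wedge_tip scene [315.9, 236.2] 0.85 [0.515  0.2264 0.    ] [0.5135 0.2273 0.0019]
wedge_tip top [298.0, 231.8] 0.97 [0.5108 0.2344 0.    ] [0.5106 0.2345 0.0013]
   tri [0.5085 0.2329 0.0098]
wedge_back scene [331.8, 262.8] 0.92 [0.424  0.2319 0.    ] [ 0.4241  0.2318 -0.0002]
wedge_back top [297.7, 269.7] 0.58 [0.4187 0.2334 0.    ] [ 0.4188  0.2332 -0.0033]
   tri [0.419  0.2343 0.0066]
eyepiece scene [276.6, 274.0] 0.78 [0.4491 0.3631 0.    ] [0.4466 0.3641 0.0033]
eyepiece top [248.9, 256.3] 0.6 [0.4479 0.3524 0.    ] [0.4458 0.3487 0.0476]
   tri [ 0.4507  0.3571 -0.0061]
coverslips scene [288.9, 330.0] 0.66 [0.3019 0.4021 0.    ] [0.2906 0.4076 0.0198]
coverslips top [230.2, 317.8] 0.67 [0.3007 0.3917 0.    ] [0.3028 0.3893 0.0201]
   tri [ 0.3025  0.3965 -0.0057]
petri scene [264.9, 174.3] 0.57 [0.782  0.2462 0.    ] [0.7664 0.2526 0.0145]
petri top [295.3, 128.3] 0.88 [0.7766 0.2463 0.    ] [0.7719 0.2466 0.0124]
   tri [0.7753 0.2475 0.0054]
beaker scene [294.8, 173.7] 0.94 [0.7487 0.1699 0.    ] [0.7266 0.1811 0.0212]
beaker top [326.1, 139.9] 0.61 [0.7478 0.1671 0.    ] [0.7236 0.1748 0.0692]
   tri [ 0.7489  0.1682 -0.001 ]
```

View pics/both.png

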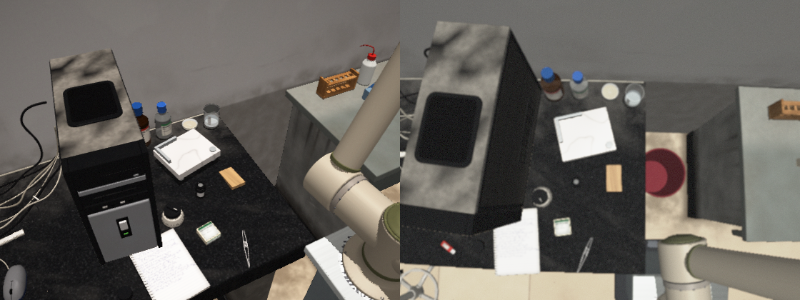

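```bash
python3 - <<'E'
from h import *
s=ctrl.observe(); M=quat(s['tool_rot']).as_matrix();print(M.round(3))
# target: over (0.46,0.24,0.3) 
print(1000*M.T@(np.array([.42,.24,.28])-s['tcp_pos']))
p=snap('wrist');print(np.array(p['tool_from_camera']).round(3),p['camera_matrix'])
E
```

```text
[[ 0.942  0.335  0.   ]
 [ 0.335 -0.942  0.   ]
 [ 0.    -0.    -1.   ]]
[ 476.15449477 -635.31374175  -48.6533255 ]
[[-0.    -0.955 -0.295  0.077]
 [ 1.    -0.001  0.    -0.001]
 [-0.    -0.295  0.955 -0.143]
 [ 0.     0.     0.     1.   ]] [[289.05467191   0.         274.61716312]
 [  0.         289.05467191 212.4239314 ]
 [  0.           0.           1.        ]]
```

The overview shows the slab yawed about 10° (top view, halved pixels 585,133), the wedge in front at (613,178), the eyepiece left at (576,182), and a tall cabinet further left. Next I move the wrist over the wedge for close-ups.

```bash
python3 -m jog '{"travel":[[24,-32,-10],[48,-64,-20],[72,-96,-30],[96,-128,-40],[120,-160,-50]],"twist":[[0,0,0],[0,0,0],[0,0,0],[0,0,0],[0,0,0]],"hand":[0.3,0.3,0.3,0.3,0.3]}'
python3 -m jog '{"travel":[[24,-32,0],[48,-64,0],[72,-96,0],[96,-128,0],[120,-160,0]],"twist":[[0,0,0],[0,0,0],[0,0,0],[0,0,0],[0,0,0]],"hand":[0.3,0.3,0.3,0.3,0.3]}'
python3 -m jog '{"travel":[[24,-32,0],[48,-64,0],[72,-96,0],[96,-128,0],[120,-160,0]],"twist":[[0,0,0],[0,0,0],[0,0,0],[0,0,0],[0,0,0]],"hand":[0.3,0.3,0.3,0.3,0.3]}'
python3 -m jog '{"travel":[[24,-32,0],[48,-64,0],[60,-80,0],[60,-80,0],[60,-80,0]],"twist":[[0,0,0],[0,0,0],[0,0,0],[0,0,0],[0,0,0]],"hand":[0.3,0.3,0.3,0.3,0.3]}'
```

```text
clock: 1.57
tcp_pos: [0.2439, -0.3253, 0.2817]
tool_rot: [0.0, 0.985, 0.17, 0.0]
contact_force: [1.2, -0.5, 1.1]
gripper_width: 0.0266
grasp_force: 0.0
clock: 1.98
tcp_pos: [0.3031, -0.1344, 0.2816]
tool_rot: [0.0, 0.986, 0.17, 0.0]
contact_force: [1.2, -0.0, -0.8]
gripper_width: 0.0257
grasp_force: 0.0
clock: 2.4
tcp_pos: [0.3626, 0.0569, 0.2817]
tool_rot: [0.0, 0.985, 0.17, 0.001]
contact_force: [0.4, -1.1, 0.7]
gripper_width: 0.0253
grasp_force: 0.0
clock: 2.82
tcp_pos: [0.3922, 0.1509, 0.2811]
tool_rot: [0.0, 0.985, 0.171, -0.0]
contact_force: [0.4, 0.1, -0.1]
gripper_width: 0.0254
grasp_force: 0.0
```

```bash
cat > look.py <<'E'
from h import *
import sys,pickle
np.set_printoptions(precision=4,suppress=True)
p=snap('wrist'); save(p,sys.argv[1]); out={}
Z=dict(slab=0,foot=0,cap=.054,wedge=0,wedge_tip=0,wedge_back=0,eyepiece=0)
for k,z in Z.items():
    m=viewer.mark_of(p,k)
    if m: a=m[0]['at']; out[k]=ray(p,a); print(k,a,m[0]['conf'],onz(p,a,z),dep(p,a))
# cloud
v,u=np.mgrid[0:420,0:560]; px=np.stack([u,v],-1).reshape(-1,1,2).astype(float)
n=cv2.undistortPoints(px,np.array(p['camera_matrix']),np.array(p['distortion']))[:,0]
d=p['range_z'].reshape(-1); T=cam(p)
X=(np.c_[n,np.ones(len(n))]*d[:,None])@T[:3,:3].T+T[:3,3]; X[d<=0]=np.nan
np.save('cloud.npy',X.reshape(420,560,3)); np.save('col.npy',p['color'])
ok=d>0
s=ok&(X[:,2]>.042)&(X[:,2]<.056)&(X[:,0]>.48)&(X[:,0]<.75)&(X[:,1]>.18)&(X[:,1]<.46)
if s.sum()>50: print('slab rect',s.sum(),cv2.minAreaRect(X[s,:2].astype(np.float32)*1000),np.median(X[s,2]))
f=p['color'].reshape(-1,3).astype(int)
w=ok&(X[:,2]>-.01)&(X[:,2]<.03)&(X[:,0]>.38)&(X[:,0]<.56)&(X[:,1]>.16)&(X[:,1]<.32)&(f[:,0]>130)&(f[:,0]-f[:,2]>35)
if w.sum()>50: print('wedge rect',w.sum(),cv2.minAreaRect(X[w,:2].astype(np.float32)*1000))
b=ok&(abs(X[:,2])<.012)&(f.sum(1)<150)
print('bench z',np.median(X[b,2]))
pickle.dump(out,open(sys.argv[1]+'.pkl','wb'))
E
python3 look.py w1.png
python3 -m jog '{"travel":[[15,-32,0],[30,-60,0],[40,-75,0],[40,-75,0],[40,-75,0]],"twist":[[0,0,0],[0,0,0],[0,0,0],[0,0,0],[0,0,0]],"hand":[0.3,0.3,0.3,0.3,0.3]}'
python3 look.py w2.png
python3 - <<'E'
import pickle
from h import *
a=pickle.load(open('w1.png.pkl','rb'));b=pickle.load(open('w2.png.pkl','rb'))
for k in a:
    if k in b: print(k,tri([a[k],b[k]]).round(4))
E
```

```text
foot [252.7, 20.6] 0.56 [0.5763 0.2476 0.    ] [0.563  0.2393 0.0504]
cap [247.4, 3.4] 0.86 [0.5766 0.2499 0.054 ] [0.5763 0.2497 0.0549]
wedge [241.9, 105.4] 0.59 [0.4715 0.2281 0.    ] [0.4714 0.2269 0.01  ]
wedge_tip [248.1, 71.6] 0.58 [0.5156 0.2337 0.    ] [0.5155 0.2335 0.0014]
wedge_back [232.9, 137.5] 0.58 [0.4258 0.2268 0.    ] [0.4272 0.225  0.0155]
eyepiece [149.7, 89.5] 0.77 [0.4495 0.355  0.    ] [0.4508 0.3399 0.0361]
slab rect 3323 ((546.6399536132812, 314.24969482421875), (28.558713912963867, 179.93392944335938), 19.024438858032227) 0.05047908538752405
wedge rect 2614 ((469.9665222167969, 231.98965454101562), (93.33281707763672, 52.54548263549805), 1.4659461975097656)
bench z 9.772508049676887e-06
clock: 3.63
tcp_pos: [0.4049, 0.2345, 0.2811]
tool_rot: [0.0, 0.985, 0.171, -0.0]
contact_force: [-0.2, 0.2, 0.5]
gripper_width: 0.0255
grasp_force: 0.0
slab [261.6, 0.0] 0.87 [0.6155 0.3279 0.    ] [0.599  0.3199 0.0507]
foot [309.6, 52.4] 0.72 [0.5785 0.2477 0.    ] [0.5656 0.2494 0.054 ]
cap [313.6, 42.1] 0.57 [0.5773 0.249  0.054 ] [0.5774 0.249  0.0538]
wedge [291.3, 133.2] 0.9 [0.4721 0.2339 0.    ] [0.4722 0.2345 0.0088]
wedge_tip [298.9, 103.0] 0.82 [0.5138 0.2383 0.    ] [0.5135 0.2385 0.0034]
wedge_back [284.8, 165.0] 0.6 [0.4266 0.227  0.    ] [0.4285 0.2283 0.0155]
eyepiece [207.0, 118.9] 0.89 [0.4509 0.3525 0.    ] [0.4541 0.3414 0.0514]
slab rect 8939 ((570.4808959960938, 321.04840087890625), (67.274658203125, 180.7757110595703), 15.569865226745605) 0.050644047023737315
wedge rect 1950 ((476.2802429199219, 230.58619689941406), (79.96658325195312, 51.42826843261719), 2.723280191421509)
bench z -2.9069448037322143e-05
foot [ 0.5777  0.2478 -0.0013]
cap [0.5759 0.2492 0.0576]
wedge [ 0.4719  0.2319 -0.0314]
wedge_tip [ 0.517   0.2369 -0.022 ]
wedge_back [ 0.4261  0.227  -0.0016]
eyepiece [0.4508 0.3502 0.0113]
```

View pics/w2.png

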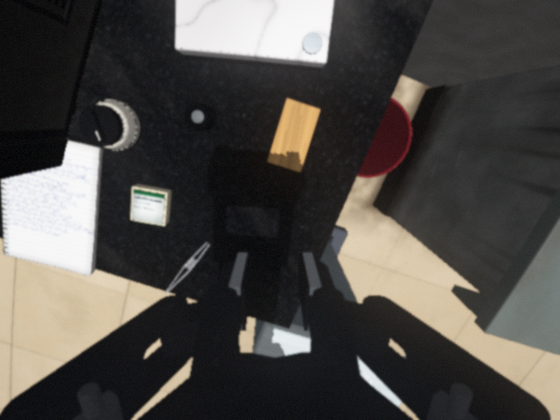

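The wrist view shows the wedge at (295,133), its back in the gripper's shadow, the cap at (313,42), the eyepiece at (200,118), and the bench's right edge at about (350,180). I'll refine the slab and wedge yaw.

```bash
cat > geo.py <<'E'
from h import *
np.set_printoptions(precision=4,suppress=True)
X=np.load('cloud.npy');C=np.load('col.npy')
def slab():
    s=(X[...,2]>.044)&(X[...,2]<.056)&(X[...,0]>.5)&(X[...,0]<.75)&(X[...,1]>.18)&(X[...,1]<.46)
    P=X[s][:,:2]; th=np.radians(15)
    for _ in range(4):
        e=np.array([np.cos(th),np.sin(th)]);n=np.array([-e[1],e[0]])
        a,b=P@e,P@n; lo,hi=np.percentile(b,.5),np.percentile(b,99.5)
        bins=np.linspace(lo+.015,hi-.015,30); i=np.digitize(b,bins)
        m=np.array([[bins[j-1:j+1].mean(),np.percentile(a[i==j],2)] for j in range(1,30) if (i==j).sum()>5])
        k=np.polyfit(m[:,0],m[:,1],1); th-=np.arctan(k[0])
    print('slab yaw deg',np.degrees(th),'front e',np.median(m[:,1]),'right/left n',lo,hi)
    return th
def wedge():
    hsv=cv2.cvtColor(C,cv2.COLOR_RGB2HSV)
    w=(hsv[...,0]>8)&(hsv[...,0]<28)&(hsv[...,1]>70)&(hsv[...,2]>50)&(X[...,2]>-.01)&(X[...,2]<.03)&(X[...,0]>.36)&(X[...,0]<.6)&(X[...,1]>.15)&(X[...,1]<.34)
    _,l,st,_=cv2.connectedComponentsWithStats(w.astype(np.uint8)); j=1+np.argmax(st[1:,4])
    P=X[l==j][:,:2]; r=cv2.minAreaRect((P*1000).astype(np.float32)); print('wedge',len(P),r)
    return r
if __name__=='__main__':
    th=slab();wedge()
    e=np.array([np.cos(th),np.sin(th)]);n=np.array([-e[1],e[0]]);F=np.array([.577,.2485])
    print('foot e,n',F@e,F@n)
    s=ctrl.observe();print(s['clock'],s['q'],s['tcp_pos'])
    b=(abs(X[...,2])<.01)&(X[...,0]>.3)&(X[...,0]<.65); 
    for x in np.arange(.38,.62,.04):
        k=b&(abs(X[...,0]-x)<.01); print('bench right edge at x',round(x,2),np.nanpercentile(X[...,1][k],1))
E
python3 geo.py
```

```text
slab yaw deg 14.610125114845856 front e 0.601859214334237 right/left n 0.07831069539675886 0.2551803380042899
wedge 2606 ((470.3816223144531, 230.26181030273438), (95.35514831542969, 55.39503479003906), 2.8338427543640137)
foot e,n 0.6210242108744783 0.09492196535961173
4.0333 [ 0.2698  0.1993  1.4134 -0.      1.5287  1.4995] [0.4049 0.2339 0.2814]
bench right edge at x 0.38 -0.30862070729124297
bench right edge at x 0.42 -0.2775230762701864
bench right edge at x 0.46 -0.24722312228604174
bench right edge at x 0.5 -0.2235304356479325
bench right edge at x 0.54 0.1241007681985172
bench right edge at x 0.58 0.12196944898972854
```

```bash
python3 -m jog '{"travel":[[12,-8,20],[26,-18,40],[38,-27,60],[52,-36,80],[52,-36,100]],"twist":[[0,0,-7],[0,0,-14],[0,0,-21],[0,0,-28],[0,0,-35]],"hand":[0.3,0.3,0.3,0.3,0.3]}'
python3 -m jog '{"travel":[[0,0,15],[0,0,30],[0,0,45],[0,0,60],[0,0,70]],"twist":[[0,0,-7],[0,0,-14],[0,0,-21],[0,0,-28],[0,0,-35]],"hand":[0.3,0.3,0.3,0.3,0.3]}'
python3 -m jog '{"travel":[[0,0,10],[0,0,25],[0,0,40],[0,0,50],[0,0,50]],"twist":[[0,0,-7],[0,0,-14],[0,0,-15],[0,0,-15],[0,0,-15]],"hand":[0.3,0.3,0.3,0.3,0.3]}'
python3 - <<'E'
from h import *
s=ctrl.observe();M=quat(s['tool_rot']).as_matrix();p=np.array(s['tcp_pos'])
t=np.radians(14.6);e=np.array([np.cos(t),np.sin(t),0]);n=np.array([-e[1],e[0],0])
print(M.round(3),p.round(4),'e,n',p@e,p@n,'yaw',np.degrees(np.arctan2(M[1,0],M[0,0])))
E
```

```text
clock: 4.45
tcp_pos: [0.4432, 0.2869, 0.1802]
tool_rot: [-0.0, 0.887, 0.461, 0.001]
contact_force: [0.0, 0.1, -0.4]
gripper_width: 0.0257
grasp_force: 0.0
clock: 4.87
tcp_pos: [0.4415, 0.2853, 0.1101]
tool_rot: [-0.0, 0.708, 0.707, -0.001]
contact_force: [0.5, -0.3, -0.6]
gripper_width: 0.0255
grasp_force: 0.0
clock: 5.28
tcp_pos: [0.4411, 0.2851, 0.0597]
tool_rot: [-0.001, 0.612, 0.791, -0.001]
contact_force: [-0.0, -0.4, -0.6]
gripper_width: 0.0255
grasp_force: 0.0
[[-0.25   0.968 -0.003]
 [ 0.968  0.25  -0.001]
 [-0.    -0.003 -1.   ]] [0.4411 0.2851 0.0597] e,n 0.4987081723009312 0.16474520608427784 yaw 104.49869109953178
```

```bash
python3 -m jog '{"travel":[[0,0,20],[0,0,40],[0,0,50],[0,0,55],[0,0,55]],"twist":[[0,0,0],[0,0,0],[0,0,0],[0,0,0],[0,0,0]],"hand":[0.3,0.3,0.3,0.3,0.3]}'
python3 -m jog '{"travel":[[0,0,1],[0,0,2],[0,0,3],[0,0,3],[0,0,3]],"twist":[[0,0,0],[0,0,0],[0,0,0],[0,0,0],[0,0,0]],"hand":[0.3,0.3,0.3,0.3,0.3]}'
```

```text
clock: 5.7
tcp_pos: [0.4418, 0.2855, 0.0061]
tool_rot: [-0.0, 0.612, 0.791, -0.0]
contact_force: [-0.5, 0.4, -0.5]
gripper_width: 0.0254
grasp_force: 0.0
clock: 6.12
tcp_pos: [0.442, 0.2857, 0.0037]
tool_rot: [0.0, 0.612, 0.791, 0.0]
contact_force: [1.0, 0.5, -0.5]
gripper_width: 0.0261
grasp_force: 0.0
```

```bash
for i in 1; do python3 -m jog '{"travel":[[0,0,1],[0,0,1],[0,0,2],[0,0,2],[0,0,2]],"twist":[[0,0,0],[0,0,0],[0,0,0],[0,0,0],[0,0,0]],"hand":[0.3,0.3,0.3,0.3,0.3]}'; done
python3 - <<'E'
from h import *
p=snap('wrist'); 
cv2.imwrite('pics/w3.png',cv2.cvtColor(p['color'],cv2.COLOR_RGB2BGR))
E
```

```text
clock: 6.53
tcp_pos: [0.4418, 0.2856, 0.0013]
tool_rot: [-0.0, 0.612, 0.791, -0.0]
contact_force: [-0.2, -0.5, 0.5]
gripper_width: 0.0256
grasp_force: 0.0
```

View pics/w3.png

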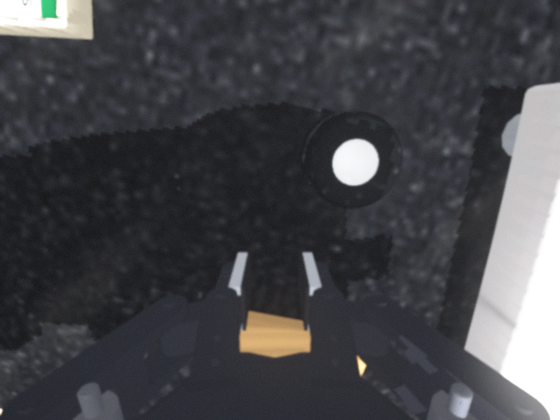

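The fingertips at (238,258) and (312,258) stand clear beside the wedge (275,335). I'll check their true height from depth.

```bash
python3 - <<'E'
from h import *
p=snap('wrist')
for c in (238,241,308,312):
    for r in (251,254,258,264): print(c,r,np.round(dep(p,(c,r)),4))
print(ctrl.observe()['tcp_pos'])
E
```

```text
238 251 [0.4209 0.2903 0.0005]
238 254 [0.4214 0.2923 0.0082]
238 258 [0.422  0.2926 0.013 ]
238 264 [0.4227 0.2927 0.0193]
241 251 [4.225e-01 2.905e-01 1.000e-04]
241 254 [0.4229 0.2927 0.0082]
241 258 [0.4234 0.293  0.0132]
241 264 [0.4241 0.2931 0.0194]
308 251 [ 0.458   0.2996 -0.    ]
308 254 [0.4564 0.3016 0.0086]
308 258 [0.456  0.3013 0.0128]
308 264 [0.4553 0.3012 0.0193]
312 251 [0.46   0.3004 0.0006]
312 254 [0.4585 0.302  0.0084]
312 258 [0.458  0.3018 0.0128]
312 264 [0.4574 0.3014 0.0187]
[0.44182594 0.28564175 0.00131526]
```

```bash
python3 -m jog '{"travel":[[0,0,1],[0,0,2],[0,0,3],[0,0,3],[0,0,3]],"twist":[[0,0,0],[0,0,0],[0,0,0],[0,0,0],[0,0,0]],"hand":[0.3,0.3,0.3,0.3,0.3]}'
python3 -m jog '{"travel":[[-2,0,0],[-5,0,0],[-8,0,0],[-11,0,0],[-14,0,0]],"twist":[[0,0,0],[0,0,0],[0,0,0],[0,0,0],[0,0,0]],"hand":[0.3,0.3,0.3,0.3,0.3]}'
python3 -m jog '{"travel":[[-2,0,0],[-4,0,0],[-6,0,0],[-8,0,0],[-10,0,0]],"twist":[[0,0,0],[0,0,0],[0,0,0],[0,0,0],[0,0,0]],"hand":[0.3,0.3,0.3,0.3,0.3]}'
```

```text
clock: 7.05
tcp_pos: [0.4419, 0.2857, -0.0002]
tool_rot: [0.0, 0.612, 0.791, 0.0]
contact_force: [-4.8, -1.7, 19.4]
gripper_width: 0.0259
grasp_force: 9.3
clock: 7.47
tcp_pos: [0.4462, 0.2736, -0.0001]
tool_rot: [0.0, 0.612, 0.791, 0.002]
contact_force: [-2.5, 8.5, 13.5]
gripper_width: 0.0255
grasp_force: 7.1
clock: 7.88
tcp_pos: [0.4488, 0.264, -0.0001]
tool_rot: [0.0, 0.612, 0.791, 0.002]
contact_force: [-2.6, 9.5, 13.6]
gripper_width: 0.0255
grasp_force: 7.3
```

```bash
python3 -m jog '{"travel":[[0,0,-3],[-3,0,-3],[-6,0,-3],[-8,0,-3],[-10,0,-3]],"twist":[[0,0,0],[0,0,0],[0,0,0],[0,0,0],[0,0,0]],"hand":[0.3,0.3,0.3,0.3,0.3]}'
python3 - <<'E'
from h import *
s=ctrl.observe();p=np.array(s['tcp_pos'])
t=np.radians(14.6);e=np.array([np.cos(t),np.sin(t),0]);n=np.array([-e[1],e[0],0])
print(p,'e,n',p@e,p@n)
p=snap('wrist');q=snap('top')
a=cv2.cvtColor(p['color'],cv2.COLOR_RGB2BGR)
b=cv2.resize(cv2.cvtColor(q['color'],cv2.COLOR_RGB2BGR)[180:290,220:360],(560,440))[:420]
cv2.imwrite('pics/w4.png',cv2.resize(np.hstack([a,b]),(800,300)))
E
```

```text
clock: 8.3
tcp_pos: [0.4503, 0.2523, 0.001]
tool_rot: [-0.0, 0.612, 0.791, -0.0]
contact_force: [-0.1, -0.1, 0.3]
gripper_width: 0.0254
grasp_force: 0.2
[0.45028134 0.25230453 0.00103814] e,n 0.49933962149441913 0.13065527810314942
```

View pics/w4.png

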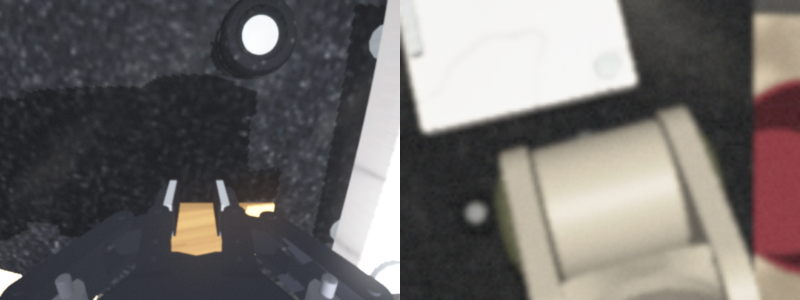

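```bash
python3 -m jog '{"travel":[[10,0,0],[20,0,-10],[20,0,-40],[20,0,-80],[20,0,-120]],"twist":[[0,0,0],[0,0,0],[0,0,0],[0,0,0],[0,0,0]],"hand":[0.3,0.3,0.3,0.3,0.3]}'
python3 -m jog '{"travel":[[-10,-20,-10],[-25,-40,-30],[-40,-60,-60],[-55,-75,-90],[-55,-75,-100]],"twist":[[0,0,7],[0,0,14],[0,0,21],[0,0,28],[0,0,35]],"hand":[0.3,0.3,0.3,0.3,0.3]}'
python3 -m jog '{"travel":[[0,0,0],[0,0,0],[0,0,0],[0,0,0],[0,0,0]],"twist":[[0,0,7],[0,0,14],[0,0,21],[0,0,28],[0,0,35]],"hand":[0.3,0.3,0.3,0.3,0.3]}'
python3 -m jog '{"travel":[[0,0,0],[0,0,0],[0,0,0],[0,0,0],[0,0,0]],"twist":[[0,0,7],[0,0,14],[0,0,20],[0,0,20],[0,0,20]],"hand":[0.3,0.3,0.3,0.3,0.3]}'
python3 look.py w5.png; python3 geo.py | head -3
```

```text
clock: 8.82
tcp_pos: [0.4444, 0.2727, 0.1223]
tool_rot: [-0.001, 0.611, 0.791, -0.001]
contact_force: [1.2, 0.2, 0.4]
gripper_width: 0.0257
grasp_force: 0.0
clock: 9.23
tcp_pos: [0.3856, 0.199, 0.225]
tool_rot: [0.001, 0.823, 0.568, 0.002]
contact_force: [1.1, 0.2, 0.2]
gripper_width: 0.0255
grasp_force: 0.0
clock: 9.65
tcp_pos: [0.3863, 0.2005, 0.2213]
tool_rot: [-0.0, 0.956, 0.294, -0.0]
contact_force: [0.3, 0.1, 0.5]
gripper_width: 0.0258
grasp_force: 0.0
clock: 10.07
tcp_pos: [0.3864, 0.2004, 0.2213]
tool_rot: [-0.0, 0.992, 0.129, -0.0]
contact_force: [-0.1, -0.2, -0.4]
gripper_width: 0.0257
grasp_force: 0.0
slab [162.8, 106.0] 0.51 [0.4463 0.3557 0.    ] [0.448  0.3392 0.0445]
foot [274.8, 12.9] 0.57 [0.5753 0.2507 0.    ] [0.5594 0.2466 0.0503]
wedge [277.5, 107.7] 0.95 [0.4787 0.2219 0.    ] [0.4782 0.2219 0.0089]
wedge_tip [275.2, 67.6] 0.6 [0.5207 0.2359 0.    ] [0.5206 0.2358 0.0007]
wedge_back [276.0, 146.7] 0.81 [0.4339 0.2119 0.    ] [0.435  0.2123 0.0153]
eyepiece [162.5, 102.7] 0.84 [0.45   0.3566 0.    ] [0.4513 0.3386 0.0484]
slab rect 3622 ((546.4957885742188, 314.83685302734375), (16.690753936767578, 179.6859588623047), 14.040543556213379) 0.050333865856183935
wedge rect 3453 ((476.4645080566406, 221.46148681640625), (92.87492370605469, 50.763912200927734), 14.70046615600586)
bench z 1.6992654993136513e-05
slab yaw deg 14.513533450486072 front e 0.6007048442865763 right/left n 0.07914240927494803 0.2560862957094901
wedge 3851 ((476.32940673828125, 221.14450073242188), (95.34233093261719, 57.19117736816406), 14.105371475219727)
foot e,n 0.620863304964522 0.09596877903011403
```

View pics/w5.png

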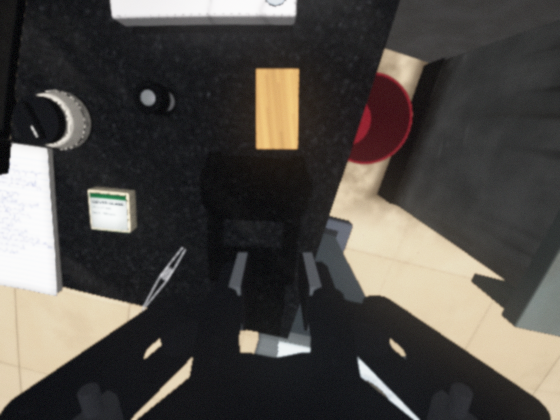

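The picture shows the wedge at (277,108) square to the slab, with the foot and cap straight ahead at about (275,5). The gripper is in line behind it, so I descend and push.

```bash
python3 -m jog '{"travel":[[0,0,40],[0,0,80],[0,0,120],[0,0,160],[0,0,195]],"twist":[[0,0,0],[0,0,0],[0,0,0],[0,0,0],[0,0,0]],"hand":[0.3,0.3,0.3,0.3,0.3]}'
python3 -m jog '{"travel":[[0,0,10],[0,0,18],[0,0,18],[10,0,18],[20,0,18]],"twist":[[0,0,0],[0,0,0],[0,0,0],[0,0,0],[0,0,0]],"hand":[0.3,0.3,0.3,0.3,0.3]}'
python3 -m jog '{"travel":[[4,0,0],[9,0,0],[14,0,0],[19,0,0],[24,0,0]],"twist":[[0,0,0],[0,0,0],[0,0,0],[0,0,0],[0,0,0]],"hand":[0.3,0.3,0.3,0.3,0.3]}'
python3 -m jog '{"travel":[[5,0,0],[10,0,0],[15,0,0],[20,0,0],[25,0,0]],"twist":[[0,0,0],[0,0,0],[0,0,0],[0,0,0],[0,0,0]],"hand":[0.3,0.3,0.3,0.3,0.3]}'
```

```text
clock: 10.88
tcp_pos: [0.3862, 0.1999, 0.0245]
tool_rot: [0.0, 0.992, 0.127, -0.0]
contact_force: [2.0, 0.0, -1.0]
gripper_width: 0.0256
grasp_force: 0.0
clock: 11.3
tcp_pos: [0.4067, 0.2053, 0.0094]
tool_rot: [-0.0, 0.992, 0.127, 0.001]
contact_force: [0.6, -0.8, 0.1]
gripper_width: 0.0251
grasp_force: 0.0
clock: 11.72
tcp_pos: [0.4294, 0.2111, 0.0085]
tool_rot: [-0.0, 0.992, 0.127, -0.0]
contact_force: [-1.2, 0.2, 0.5]
gripper_width: 0.0257
grasp_force: 0.3
clock: 12.13
tcp_pos: [0.4538, 0.2175, 0.0083]
tool_rot: [0.0, 0.992, 0.127, -0.0]
contact_force: [-0.5, 0.5, 1.7]
gripper_width: 0.0257
grasp_force: 0.3
```

```bash
python3 -m jog '{"travel":[[0,0,4],[5,0,4],[10,0,4],[15,0,4],[20,0,4]],"twist":[[0,0,0],[0,0,0],[0,0,0],[0,0,0],[0,0,0]],"hand":[0.3,0.3,0.3,0.3,0.3]}'
python3 -m jog '{"travel":[[2,0,0],[5,0,0],[8,0,0],[10,0,0],[12,0,0]],"twist":[[0,0,0],[0,0,0],[0,0,0],[0,0,0],[0,0,0]],"hand":[0.3,0.3,0.3,0.3,0.3]}'
python3 - <<'E'
from h import *
s=ctrl.observe();p=np.array(s['tcp_pos'])
t=np.radians(14.6);e=np.array([np.cos(t),np.sin(t),0]);n=np.array([-e[1],e[0],0])
print(p,'e,n',p@e,p@n)
q=snap('top');w=snap('wrist')
for x in (q,w):
  for k,z in (('wedge_tip',0),('wedge_back',0),('cap',.054)):
    m=viewer.mark_of(x,k)
    if m: X=onz(x,m[0]['at'],z); print(k,m[0]['conf'],X@e,X@n)
save(w,'w6.png')
E
```

```text
clock: 12.55
tcp_pos: [0.4733, 0.2225, 0.0043]
tool_rot: [-0.0, 0.992, 0.127, 0.0]
contact_force: [-1.0, -1.2, -0.6]
gripper_width: 0.0257
grasp_force: 0.1
clock: 12.97
tcp_pos: [0.4845, 0.2254, 0.0043]
tool_rot: [0.0, 0.992, 0.127, -0.0]
contact_force: [-0.9, 0.3, 0.5]
gripper_width: 0.026
grasp_force: 0.4
[0.48446447 0.22543741 0.00434401] e,n 0.5256465700771409 0.09603920163354066
cap 0.88 0.6231978389582962 0.09897899321327197
wedge_back 0.81 0.5368152457581131 0.09399718384684423
cap 0.82 0.6209147943511055 0.09771100690309839
```

View pics/w6.png

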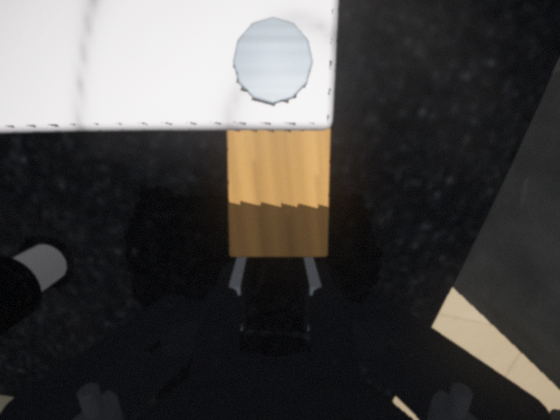

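The wedge (277,190) lies square behind the foot, with its centre line within about 4 mm of the cap (272,60). I now push in small steps and watch the force.

```bash
for i in 1 2 3; do python3 -m jog '{"travel":[[1,0,0],[2,0,0],[3,0,0],[3,0,0],[3,0,0]],"twist":[[0,0,0],[0,0,0],[0,0,0],[0,0,0],[0,0,0]],"hand":[0.3,0.3,0.3,0.3,0.3]}' | egrep 'tcp|contact|grasp'; done
```

```text
tcp_pos: [0.4873, 0.2262, 0.0043]
contact_force: [-0.4, -0.7, 0.5]
grasp_force: 0.1
tcp_pos: [0.4892, 0.2267, 0.0043]
contact_force: [-5.5, -1.1, 3.0]
grasp_force: 2.8
tcp_pos: [0.4906, 0.2272, 0.0041]
contact_force: [-11.1, -3.0, 9.0]
grasp_force: 5.6
```

```bash
python3 -m jog '{"travel":[[-8,0,0],[-15,0,-5],[-15,0,-40],[-15,0,-75],[-10,0,-100]],"twist":[[0,0,0],[0,0,0],[0,0,0],[0,0,0],[0,0,0]],"hand":[0.3,0.3,0.3,0.2,0.0]}'| egrep 'tcp|contact|grasp'
python3 - <<'E'
from h import *
s=ctrl.observe();p=np.array(s['tcp_pos'])
t=np.radians(14.6);e=np.array([np.cos(t),np.sin(t),0]);n=np.array([-e[1],e[0],0])
print(p,'e,n',p@e,p@n)
for x in (snap('top'),snap('scene'),snap('wrist')):
  for k,z in (('wedge_tip',0),('wedge_back',0),('cap',.054)):
    m=viewer.mark_of(x,k)
    if m: X=onz(x,m[0]['at'],z); print(k,m[0]['conf'],X@e,X@n,dep(x,m[0]['at']))
E
python3 -m jog '{"travel":[[25,1,0],[50,1,0],[75,1,0],[98,1,0],[98,1,0]],"twist":[[0,0,0],[0,0,0],[0,0,0],[0,0,0],[0,0,0]],"hand":[0,0,0,0,0]}'
```

```text
tcp_pos: [0.4832, 0.2252, 0.1072]
contact_force: [1.1, 0.4, 0.4]
grasp_force: 0.0
[0.48318364 0.22519601 0.10718306] e,n 0.5243462576929804 0.09612845395489325
wedge_tip 0.35 0.6748529232216985 0.16796284047628343 [0.60048755 0.32985029 0.04853734]
cap 0.57 0.6216430370816781 0.10175623347540608 [0.57570675 0.2551931  0.05514834]
wedge_tip 0.57 0.6374686274307269 0.08896591796993852 [0.55239289 0.267976   0.04797386]
cap 0.94 0.6181511454806428 0.10642312346221636 [0.57162249 0.25867373 0.05371469]
wedge_tip 0.39 0.5431193627145222 0.09350038153003881 [0.50551685 0.22850803 0.01573401]
wedge_back 0.83 0.5421076426733398 0.09430529091448325 [0.50434725 0.22898065 0.01546472]
cap 0.59 0.6207156053696951 0.09759686078198265 [0.57601859 0.25089259 0.05458638]
clock: 16.05
tcp_pos: [0.5816, 0.2492, 0.1036]
tool_rot: [-0.0, 0.992, 0.127, 0.001]
contact_force: [0.0, 0.5, -0.4]
gripper_width: -0.0003
grasp_force: 0.0
```

```bash
python3 -m jog '{"travel":[[-1,0,12],[-2,-1,24],[-3,-2,36],[-4,-2,44],[-4,-2,46]],"twist":[[0,0,0],[0,0,0],[0,0,0],[0,0,0],[0,0,0]],"hand":[0,0,0,0,0]}'| egrep 'tcp|contact'
for i in 1 2 3; do python3 -m jog '{"travel":[[0,0,0.5],[0,0,1],[0,0,1],[0,0,1],[0,0,1]],"twist":[[0,0,0],[0,0,0],[0,0,0],[0,0,0],[0,0,0]],"hand":[0,0,0,0,0]}'| egrep 'tcp|contact'; done
```

```text
tcp_pos: [0.573, 0.2496, 0.0567]
contact_force: [-0.7, -0.3, 0.2]
tcp_pos: [0.5743, 0.2498, 0.0578]
contact_force: [0.2, 0.3, 0.9]
tcp_pos: [0.5741, 0.2498, 0.0563]
contact_force: [-0.1, 0.3, 0.4]
tcp_pos: [0.5741, 0.2498, 0.0553]
contact_force: [0.5, -0.5, 0.9]
```

```bash
for i in 1 2; do python3 -m jog '{"travel":[[0,0,0.5],[0,0,1],[0,0,1],[0,0,1],[0,0,1]],"twist":[[0,0,0],[0,0,0],[0,0,0],[0,0,0],[0,0,0]],"hand":[0,0,0,0,0]}'| egrep 'tcp|contact'; done
```

```text
tcp_pos: [0.5741, 0.2498, 0.0543]
contact_force: [0.8, 0.9, 0.0]
tcp_pos: [0.5742, 0.2498, 0.054]
contact_force: [-2.1, -1.2, 5.5]
```

```bash
for i in 1 2; do python3 -m jog '{"travel":[[0,0,0.4],[0,0,0.4],[0,0,0.4],[0,0,0.4],[0,0,0.4]],"twist":[[0,0,0],[0,0,0],[0,0,0],[0,0,0],[0,0,0]],"hand":[0,0,0,0,0]}'| egrep 'clock|tcp|contact'; done
```

```text
clock: 18.97
tcp_pos: [0.5742, 0.2498, 0.0539]
contact_force: [-2.0, -1.1, 7.3]
clock: 19.38
tcp_pos: [0.5742, 0.2498, 0.0539]
contact_force: [-3.6, -0.9, 10.0]
```

The cap holds at 53.9 mm under 7–10 N. I hold briefly, then retreat and check.

```bash
python3 -m jog '{"travel":[[0,0,0],[0,0,0],[0,0,0],[0,0,0],[0,0,0]],"twist":[[0,0,0],[0,0,0],[0,0,0],[0,0,0],[0,0,0]],"hand":[0,0,0,0,0]}'| egrep 'tcp|contact'
python3 -m jog '{"travel":[[0,0,-5],[0,0,-30],[0,0,-65],[-20,0,-100],[-55,0,-130]],"twist":[[0,0,0],[0,0,0],[0,0,0],[0,0,0],[0,0,0]],"hand":[0,0,0,0,0]}'| egrep 'tcp|contact'
python3 -m jog '{"travel":[[-35,0,0],[-70,0,-10],[-105,0,-30],[-120,0,-50],[-120,0,-50]],"twist":[[0,0,0],[0,0,0],[0,0,0],[0,0,0],[0,0,0]],"hand":[0,0,0,0,0]}'| egrep 'tcp|contact'
python3 look.py w7.png; python3 geo.py | head -3
```

```text
tcp_pos: [0.5742, 0.2498, 0.0539]
contact_force: [-3.1, -1.5, 10.8]
tcp_pos: [0.5255, 0.2368, 0.1818]
contact_force: [-0.1, -0.2, 0.5]
tcp_pos: [0.4065, 0.2065, 0.2334]
contact_force: [0.6, 0.3, 0.3]
foot [275.3, 36.4] 0.78 [0.5773 0.2509 0.    ] [0.5642 0.2476 0.0506]
cap [273.6, 20.1] 0.86 [0.5771 0.2527 0.054 ] [0.5769 0.2526 0.0549]
wedge [279.2, 66.4] 0.56 [0.5469 0.2381 0.    ] [0.5452 0.2378 0.0097]
wedge_back [280.9, 107.3] 0.85 [0.5023 0.2242 0.    ] [0.5023 0.2242 0.0008]
eyepiece [170.2, 121.7] 0.93 [0.4514 0.3546 0.    ] [0.4549 0.3386 0.0469]
slab rect 8319 ((559.1758422851562, 318.5111083984375), (43.513790130615234, 180.59521484375), 13.756844520568848) 0.05076410183800445
wedge rect 2142 ((530.9163818359375, 236.67111206054688), (58.24239730834961, 49.652099609375), 14.681042671203613)
bench z 3.8657904283256883e-07
slab yaw deg 14.184582744892802 front e 0.600072121018586 right/left n 0.08258562780019908 0.26006011810597507
wedge 2632 ((547.2676391601562, 240.1612091064453), (92.9615249633789, 54.76884078979492), 14.120763778686523)
foot e,n 0.6203020925556073 0.09953172344099523
```

View pics/w7.png

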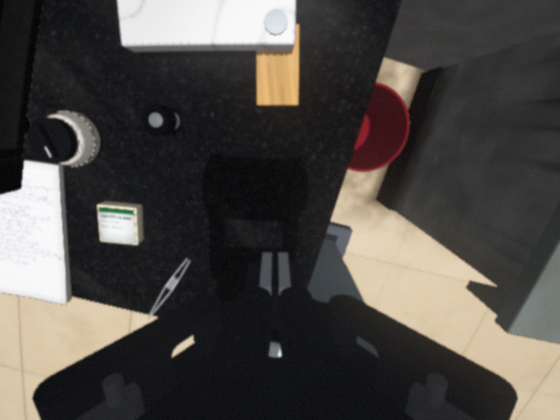

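The picture shows the wedge (278,70) seated under the foot below the cap (275,20). The slab is undisturbed and the gripper is clear, so I hand in.

```bash
python3 -c "
from h import *
print(workorder.finish_job())"
```

```text
the job is handed in; nothing more can be done
None
```

I pushed the wedge about 22 mm past the short foot's near edge and about 4 mm off its centre line. The cap held at 53.9 mm under a 7–10 N press, the arm moved clear, and the job is handed in, though the hand-in returned no verdict.

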